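Hang the washed-vial basket on its drip hook and tug-test it

TASK

Pick up the small steel basket of vials by its blue grip and hang it by its handle wire on the hook of the drip stand, keeping it upright. While still holding it, pull it down gently on the hook, with about 8 newtons for half a second and never 15 or more, to confirm that it is held; then let go and leave it hanging still. Do not move the bottle, the flask or the timer.

Things in the scene. Friction and masses are not known exactly. Their poses are not given: they have to be found in the camera images.
- basket: Loose open steel basket with four upright vials fixed in it, 56 (x) x 64 (y) x 40 mm, 110 to 230 g; origin under its centre, z up. A rigid wire handle stands in its y-z plane at x = 0, legs at y = +-31 mm; the opening between rim (z = 40 mm) and handle peak is 65 mm high and 56 mm wide, passed along the basket's x. It is to hang with its x along the prong, either way round.
- bail_apex (a point): Peak of the underside of the handle wire (6 mm thick, an upside-down V, 14 mm lower at the legs): on the basket's axis, 105 mm above its underside; axes as the basket's. This point comes to rest on top of the hook prong.
- grip (a point): Middle of the blue plastic grip on top of the handle, 18 x 18 mm across (faces along the basket's x and y), 42 mm tall: 141 mm above the basket's underside, 36 mm above the wire's peak. Gripped here from above, the fingertips stay clear of the hook.
- stand: Fixed drip stand: steel dish 150 x 100 x 12 mm (x = -125 to +25 mm) and upright post, 14 mm thick, 196 mm tall; origin at the post's foot on the worktop, z up. A 30 mm grey clamp block on the post carries the hook: a level steel prong, 8 mm thick, along the stand's -x at y = 0 out to x = -88 mm, then turned up; the end is at x = -102 mm, its tip 10 mm above the level prong's top.
- hang (a point): Nominal hanging point, marked on the stand, not on the hook: 65 mm out from the post (x = -65 mm), 180 mm high, axes as the stand's. The clamp's true height varies: the top of the level prong is anywhere from 10 mm below to 10 mm above this point; find it by feel. The basket must come in from the free end, over the tip; the handle wire may hang 35 to 88 mm out from the post.
- hook_spring (a point): On the post's axis at the hook's nominal height (180 mm). The hook sits on a stiff spring here: it sinks 1 mm for every 4 N of load. The load meant in the tug is the whole load of the basket on the hook, its weight included: 5 to 14 N, kept up for 0.3 s, are right; 15 N at any time is too much.
- bottle: Bystander: clear bottle with a red cap, 44 mm across, 80 mm tall; origin under its centre.
- flask: Bystander: conical glass flask, 69 mm across, 101 mm tall; origin under its centre.
- timer: Bystander: white bench timer, 33 x 62 x 62 mm; origin under its centre.

How it is judged:
On the way, in this order (a step that is already met when the one before it is completed fails the run):
1. the prong passes through the basket's handle: the peak of the handle wire is over or on the level part of the prong, behind the upturned tip (x of bail_apex in the frame of stand between -0.092 and -0.035 m and y of bail_apex in the frame of stand between -0.015 and 0.015 m and z of bail_apex in the frame of stand between 0.155 and 0.225 m).
2. the held basket is pulled down on the prong: load of 5 to 14 N on it for 0.3 s, the fingers still on the basket (all of step 1 and contact force between basket and stand between 5 and 14 N and contact force between the fingers and basket above 1 N), for 0.3 s.
At the end, for the whole second after the job is handed in: The basket hangs free and still on the level prong: wire peak 35 to 92 mm out from the post, within 15 mm sideways, 155 to 225 mm above the worktop; the prong bears over 0.4 N; slower than 30 mm/s and 0.3 rad/s, within 0.25 rad of upright; bottle, flask, timer within 20 mm of their starts (all of step 1 and contact force between basket and stand above 0.4 N and linear speed of basket below 0.03 m/s and angular speed of basket below 0.3 rad/s and angle between basket's own z axis and vertical below 0.25 rad and distance of each of bottle, flask, timer from where it was at the start of the episode below 0.02 m); the robot touches nothing.
It fails at once if the basket loads the stand with 15 N or more (contact force between basket and stand above 15 N).
It fails at once if the basket is tipped by more than 0.6 rad (angle between basket's own z axis and vertical above 0.6 rad).
It fails at once if the bottle is pushed more than 20 mm (distance of bottle from where it was at the start of the episode above 0.02 m).
It fails at once if the flask is pushed more than 20 mm (distance of flask from where it was at the start of the episode above 0.02 m).
It fails at once if the timer is pushed more than 20 mm (distance of timer from where it was at the start of the episode above 0.02 m).
It also fails if it takes over 58 s, if anything falls off the work surface, if the arm or the gripper's body presses on something with over 40 N, if the wrist force passes 120 N, or if a joint passes its speed limit or range.

ROBOT

A 6-joint arm with a two-finger parallel gripper is mounted at the origin on a cart in front of the work surface, level with it; the furniture and walls round the work are solid. World frame = base frame: x ahead of the robot, y to its left, z up, the work surface at z = 0. Lengths are in m, angles in rad, forces in N, time in s.
With the tool pointing down it reaches from about 0.35 to 0.775 m from the base axis. Payload 5.5 kg.
Tool frame: the origin (TCP) lies at the very end of the fingers, on their centre line; the grasp point (between the pads) lies 19 mm behind it (ctrl.grip_depth is the distance from the TCP to the grasp point, in m); x points along the fingers, y is the direction in which the jaws open and shut, and the axes are right-handed (so a half turn about x gives the same grasp; the last joint's range is limited). The gripper opens to 85 mm and grips with 20 to 120 N. Pads are 22 mm wide; open, the fingers measure 114 mm over their backs; the gripper's body (76 mm by 85 mm) begins 54 mm behind the grasp point. The pads swing forward as they close: fully open they stand 13 mm farther back than shut.
Start: joints at [1.066, 0.313, 0.046, 1.304, 0, 1.431], TCP at [0.205, 0.537, 0.231] pointing down, gripper open.
Joint ranges: [-2.76, 2.76], [-0.86, 1.69], [-1.03, 1.26], [-2.2, 2.34], [-1.47, 1.5], [-3.14, 3.14]. Speed limits (rad/s): [2.57, 2.57, 3.14, 3.14, 3.14, 3.14].

INTERFACE

Orientations are given as a rotation vector (axis times angle).
In Python, from station import ctrl gives the robot as it stands. Calls block until the motion is done:
- ctrl.goto(position, orientation): joint-space move of the TCP to a pose.
- ctrl.move_linear(position, vel=0.15, rotation=None, threshold=None): straight line of the TCP; rotation=None keeps the orientation; vel is the mean speed in m/s. With threshold (N) it stops when the force on the tool has changed by that much, and returns True; else False.
- ctrl.move_joints(angles): joint-space move.
- ctrl.set_gripper(opening, grasp_force=None): finger opening in m; grasp_force is the grip in N (None keeps the last); returns when the fingers have stopped.
- ctrl.wait(seconds).
- ctrl.ik(position, orientation): joint angles nearest the present ones, or None.
- ctrl.read_state(): the state.
- ctrl.grab_frame(name): name is "side" or "top" or "wrist"; returns (picture, depth): 400x640x3 uint8, red, green, blue; 400x640 float32, m along the optical axis (not along the pixel's ray), 0 where there is no reading.
- ctrl.camera_model(name): a dict with "camera_matrix" (3x3 intrinsics, pixels), "R" (3x3) and "t" (3): a world point X has camera coordinates R X + t; the wrist camera has in their place "tool_from_camera" (4x4, takes a point from camera to tool coordinates, whose origin is the TCP and whose axes are the tool frame's). Camera axes: x right, y down, z forward; pixel columns grow to the right and rows downward; lengths in m; the calibration is good to about 2 mm. A picture is of the moment at which its call begins: read the wrist's pose just before it. camera_model takes no time and is no camera call.
A pose or a line that the arm cannot do raises ctrl.PlanningError and nothing moves.
- ctrl.job_done(): hands the job in, once; it reports no verdict.
The state is a dict: "clock": time; "joints": joint angles; "qd": joint speeds; "joint_efforts": joint torques, N m; "tcp_pos": TCP position; "tcp_rot": TCP orientation; "contact_force": force on the tool from outside, world axes, zero at the start; "ft_torque": the same for the moment, N m; "opening": finger opening in m.
Only numpy, scipy, OpenCV 4.12 (cv2) and the standard library are available. Lean on these libraries where they do the work, as an engineer would, in place of code of your own. Each camera call takes 0.05 s, during which the arm holds its last target. There are 200 camera calls.

## Working session

There is one attempt and no reset: what is moved stays moved. The work goes in short steps, each a Python script; the robot and the scene stay as the last script left them, time stands still between calls to the robot, and variables do not carry over. Pictures are saved under pics/ and viewed, about 8 in all and at most 12, crops included, and the job is handed in when it is done.

```bash
mkdir -p pics; cat > h.py <<'E'
import numpy as np, cv2
from station import ctrl
def cam(n):
    s=ctrl.read_state(); p,d=ctrl.grab_frame(n); return s,p,d
def save(n,p): cv2.imwrite('pics/'+n+'.png',cv2.cvtColor(p,cv2.COLOR_RGB2BGR))
def world(n,d):
    m=ctrl.camera_model(n);K=np.array(m['camera_matrix']);v,u=np.indices(d.shape)
    c=np.stack([(u-K[0,2])/K[0,0]*d,(v-K[1,2])/K[1,1]*d,d],-1)
    return (c-np.array(m['t']))@np.array(m['R'])
E
python3 - <<'E'
from h import *
for n in('side','top'):
    s,p,d=cam(n); save(n,p); np.savez('/tmp/'+n,p=p,d=d)
    m=ctrl.camera_model(n); print(n,m['camera_matrix'],m['R'],m['t'],-np.array(m['R']).T@np.array(m['t']))
    W=world(n,d); h=cv2.cvtColor(p,cv2.COLOR_RGB2HSV)
    k=((h[...,0]>95)&(h[...,0]<130)&(h[...,1]>120)&(d>0)).astype(np.uint8)
    N,L,st,ce=cv2.connectedComponentsWithStats(k)
    for i in range(1,N):
        if st[i,4]>30: q=W[L==i]; print(st[i],np.median(q,0).round(3),q.min(0).round(3),q.max(0).round(3))
print(s)
E
```

```text
side [[367.66713618   0.         324.4652973 ]
 [  0.         367.66713618 199.22268126]
 [  0.           0.           1.        ]] [[ 0.82665294 -0.56248069  0.01613647]
 [-0.35725992 -0.54677266 -0.75723511]
 [ 0.43475311  0.62020571 -0.65294304]] [-0.47049705  0.2832332   0.70230344] [ 0.18479704 -0.54535395  0.68063043]
[ 496   87  144   95 2297] [ 0.804 -0.33   0.384] [ 0.781 -0.46   0.369] [ 0.83  -0.193  0.401]
[242 177   9  17 116] [0.417 0.102 0.149] [0.409 0.098 0.123] [0.427 0.117 0.162]
top [[383.99547323   0.         319.81943807]
 [  0.         383.99547323 199.76818259]
 [  0.           0.           1.        ]] [[-0.02400726 -0.99926012 -0.03004786]
 [-0.98609611  0.02861329 -0.16369403]
 [ 0.16443268  0.02570023 -0.98605344]] [0.01684725 0.56456143 0.89855132] [ 0.40936509 -0.02241216  0.97894118]
[ 424    4  216   34 1951] [ 0.806 -0.337  0.383] [ 0.771 -0.547  0.369] [ 0.829 -0.191  0.406]
[265 255  10  10  73] [0.42  0.109 0.161] [0.412 0.1   0.03 ] [0.43  0.129 0.166]
{'clock': 0.05, 'joints': array([ 1.06639577e+00,  3.13943591e-01,  4.50000977e-02,  1.30361566e+00,
       -1.15155534e-05,  1.43122307e+00]), 'qd': array([-0.00250803, -0.00038596,  0.00092264,  0.00025547, -0.00087944,
        0.00108496]), 'joint_efforts': array([ 2.31498932e-03, -4.82155752e+01,  2.99549782e+01,  1.32384661e-02,
       -2.25550834e-04, -7.04041454e-06]), 'tcp_pos': array([0.20490314, 0.53670846, 0.23044984]), 'tcp_rot': array([ 0.28494627,  1.55232406, -0.28759094]), 'contact_force': array([-0.25415107,  0.56495367, -0.08675767]), 'ft_torque': array([-0.05542021, -0.02699047, -0.00244039]), 'opening': 0.0854663606499064}
```

View pics/side.png

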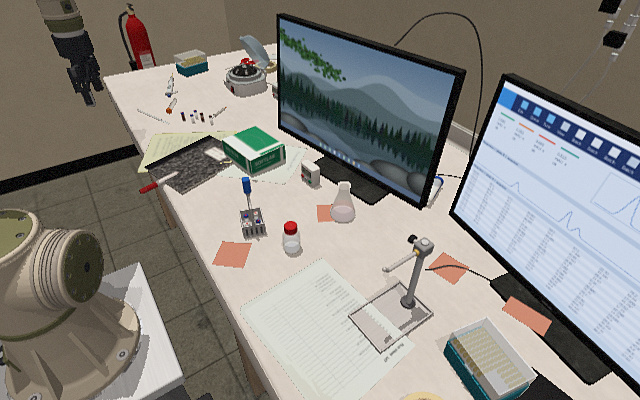

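View pics/top.png

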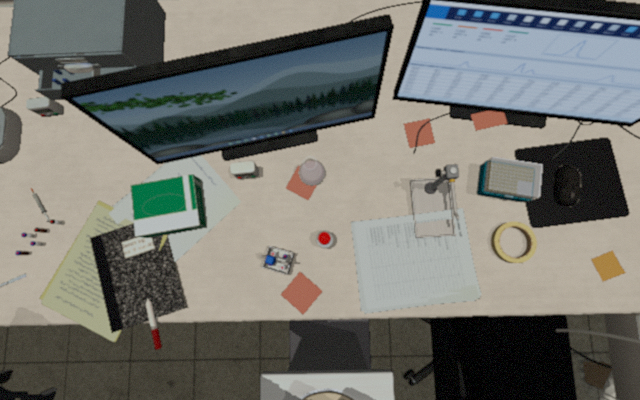

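The side view shows the grip at (246,186), basket at (253,222), bottle at (291,240), flask at (343,203), timer at (311,175), and the stand post at (411,275) with its prong running to about (388,270). In the top view the grip is at (270,260), the basket at (279,260) and the clamp near (445,175). Next I'll enlarge these areas.

```bash
python3 - <<'E'
from h import *
T=np.load('/tmp/top.npz');S=np.load('/tmp/side.npz')
r=lambda p,u,v,w,h,k:cv2.resize(p[v:v+h,u:u+w],None,fx=k,fy=k,interpolation=cv2.INTER_CUBIC)
a=r(T['p'],250,225,50,50,6);b=r(T['p'],400,155,75,50,6)[:300,:450]
c=r(S['p'],230,170,50,75,4);e=r(S['p'],340,225,110,75,4)
o=np.zeros((600,750,3),np.uint8);o[:300,:300]=a;o[:300,300:]=b;o[300:,:200]=c;o[300:,200:640]=e
save('crops',o)
for n,D,pts in(('top',T,[(445,172),(452,172),(430,188),(436,184),(440,180),(412,180),(458,235)]),('side',S,[(422,245),(408,300),(400,262),(393,267),(388,268),(388,270)])):
    W=world(n,D['d'])
    for u,v in pts: print(n,u,v,W[v,u].round(3))
W=world('top',T['d']);q=W[225:290,245:310]
m=(q[...,2]>.015)&(q[...,2]<.06); x=q[m]; print(len(x),np.median(x,0)); c=cv2.minAreaRect(x[:,:2].astype(np.float32)*1000);print(c)
E
```

```text
top 445 172 [ 0.593 -0.266  0.185]
top 452 172 [ 0.59  -0.277  0.197]
top 430 188 [ 0.59  -0.274  0.028]
top 436 184 [ 0.59  -0.276  0.076]
top 440 180 [ 0.591 -0.274  0.117]
top 412 180 [ 0.615 -0.234  0.011]
top 458 235 [ 0.472 -0.342  0.004]
side 422 245 [ 0.586 -0.28   0.191]
side 408 300 [ 0.587 -0.283  0.024]
side 400 262 [ 0.534 -0.281  0.181]
side 393 267 [ 0.515 -0.283  0.182]
side 388 268 [ 0.505 -0.281  0.184]
side 388 270 [ 0.504 -0.283  0.182]
249 [0.42266392 0.10495634 0.03726104]
((421.970458984375, 109.30799102783203), (65.96770477294922, 56.456966400146484), 72.49171447753906)
```

View pics/crops.png

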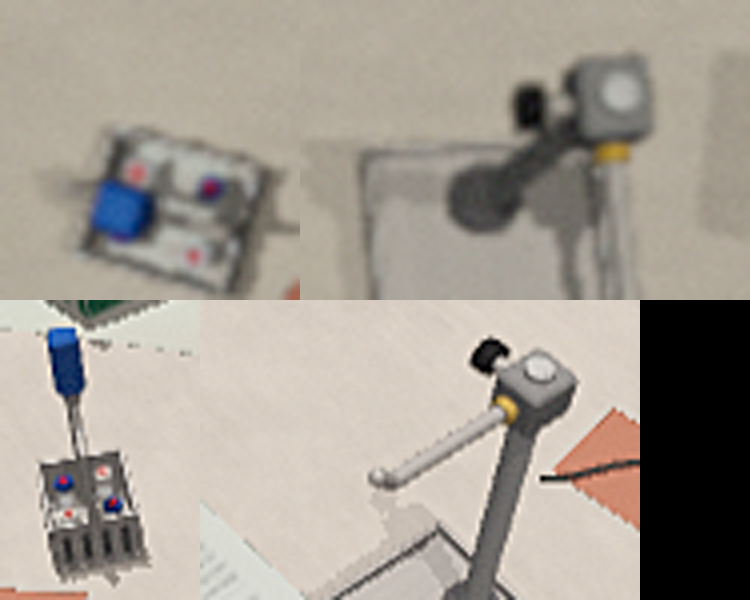

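The crops show the basket turned about -17° with its handle wire running along its y. The prong runs from the clamp towards world -x, with its tip at side (382,270). I'll fit the stand and pick up the basket in the same run.

```bash
cat >> h.py <<'E'
from scipy.spatial.transform import Rotation as Ro
def down(yaw):
    x=np.array([0,0,-1.]);y=np.array([-np.sin(yaw),np.cos(yaw),0]);return Ro.from_matrix(np.stack([x,y,np.cross(x,y)],1)).as_rotvec()
E
python3 - <<'E'
from h import *
S=np.load('/tmp/side.npz');T=np.load('/tmp/top.npz')
for n,D in(('side',S),('top',T)):
    W=world(n,D['d']).reshape(-1,3)
    a=W[(abs(W[:,1]+.28)<.025)&(W[:,0]>.48)&(W[:,0]<.565)&(W[:,2]>.16)&(W[:,2]<.215)]
    print(n,'prong',len(a),a.min(0).round(3),a.max(0).round(3))
    if len(a)>10:
        print(' fit y(x)',np.polyfit(a[:,0]-.53,a[:,1],1).round(4)); 
        for lo in np.arange(.48,.565,.01):
            b=a[(a[:,0]>=lo)&(a[:,0]<lo+.01)]
            if len(b): print('  %.2f'%lo,len(b),b.mean(0).round(4),'zmax %.4f'%b[:,2].max(), 'ymax %.4f ymin %.4f'%(b[:,1].max(),b[:,1].min()))
    p=W[(abs(W[:,1]+.28)<.03)&(abs(W[:,0]-.59)<.03)&(W[:,2]>.03)&(W[:,2]<.15)]
    print(' post',len(p),p.mean(0).round(4),p.min(0).round(3),p.max(0).round(3))
    g=W[(abs(W[:,0]-.42)<.025)&(abs(W[:,1]-.109)<.025)&(W[:,2]>.125)&(W[:,2]<.17)]
    t=g[g[:,2]>.1595]; print(' grip',len(g),g.mean(0).round(4),'top',len(t),t.mean(0).round(4))
by=np.deg2rad(-17.5)
q0=ctrl.read_state()['joints']
for yaw in(by,by+np.pi): print(yaw,ctrl.ik([.421,.109,.122],down(yaw)))
for yaw in(0,np.pi): print(yaw,ctrl.ik([.525,-.28,.2],down(yaw)))
E
```

```text
side prong 169 [ 0.491 -0.286  0.176] [ 0.565 -0.276  0.192]
 fit y(x) [ 0.0295 -0.2821]
  0.49 24 [ 0.4948 -0.2828  0.1892] zmax 0.1921 ymax -0.2788 ymin -0.2858
  0.50 21 [ 0.5055 -0.2833  0.1818] zmax 0.1871 ymax -0.2781 ymin -0.2854
  0.51 21 [ 0.515  -0.2824  0.181 ] zmax 0.1831 ymax -0.2786 ymin -0.2854
  0.52 23 [ 0.5244 -0.2822  0.1807] zmax 0.1834 ymax -0.2781 ymin -0.2850
  0.53 26 [ 0.5352 -0.2819  0.1808] zmax 0.1829 ymax -0.2774 ymin -0.2851
  0.54 19 [ 0.5453 -0.2816  0.1809] zmax 0.1829 ymax -0.2776 ymin -0.2844
  0.55 24 [ 0.5549 -0.2815  0.181 ] zmax 0.1835 ymax -0.2773 ymin -0.2844
  0.56 11 [ 0.5628 -0.2807  0.1809] zmax 0.1835 ymax -0.2759 ymin -0.2832
 post 290 [ 0.5886 -0.2819  0.0931] [ 0.584 -0.287  0.03 ] [ 0.597 -0.273  0.15 ]
 grip 124 [0.4172 0.1038 0.1473] top 25 [0.4192 0.1088 0.1607]
top prong 134 [ 0.495 -0.285  0.176] [ 0.564 -0.276  0.195]
 fit y(x) [ 0.0172 -0.2798]
  0.49 11 [ 0.497  -0.2801  0.1925] zmax 0.1946 ymax -0.2771 ymin -0.2831
  0.50 18 [ 0.5047 -0.2801  0.1859] zmax 0.1941 ymax -0.2768 ymin -0.2846
  0.51 20 [ 0.5147 -0.2805  0.1822] zm
[... 228 characters left out ...]
848 ymax -0.2759 ymin -0.2842
  0.55 20 [ 0.5548 -0.2794  0.1826] zmax 0.1859 ymax -0.2766 ymin -0.2831
  0.56 8 [ 0.5624 -0.2793  0.1819] zmax 0.1840 ymax -0.2761 ymin -0.2838
 post 99 [ 0.5923 -0.2747  0.09  ] [ 0.588 -0.283  0.031] [ 0.6   -0.271  0.148]
 grip 85 [0.4216 0.1079 0.1577] top 59 [0.4214 0.1094 0.162 ]
-0.30543261909900765 [ 0.06833255  0.11264414 -0.48838897  0.96976322  0.          0.37376517]
2.8361600344907854 [ 6.83325483e-02  1.12644140e-01 -4.88388965e-01  9.69763222e-01
 -4.44089210e-16 -2.76782749e+00]
0 [-0.62481954  0.36205358  0.03873186  1.24747461  0.         -0.62481954]
3.141592653589793 [-0.62481954  0.36205358  0.03873186  1.24747461  0.          2.51677311]
```

```bash
python3 - <<'E'
from h import *
by=np.deg2rad(-17.0);o=down(by);g=[.421,.109]
P=lambda t:print(t,(lambda s:(round(s['clock'],2),s['tcp_pos'].round(4),s['contact_force'].round(2),s['ft_torque'].round(2),round(s['opening'],4)))(ctrl.read_state()))
ctrl.set_gripper(.05)
ctrl.goto(g+[.24],o)
ctrl.move_linear(g+[.122],vel=.1);P('down')
ctrl.set_gripper(.0,30);P('grip')
ctrl.move_linear(g+[.135],vel=.03);P('lift');
if ctrl.read_state()['opening']<.01: raise SystemExit
ctrl.move_linear(g+[.27],vel=.1);ctrl.wait(.3);P('up')
for n in('side','top'):
    s,p,d=cam(n);W=world(n,d);m=(abs(W[...,0]-.42)<.06)&(abs(W[...,1]-.109)<.06)&(W[...,2]>.13)&(W[...,2]<.2)
    if n=='top':
        x=W[m];print(len(x),cv2.minAreaRect(x[:,:2].astype(np.float32)*1000))
    else: save('held',cv2.resize(p[100:250,180:340],None,fx=4,fy=4))
E
```

```text
down (3.62, array([0.4215, 0.1091, 0.1226]), array([ 0.33, -0.27,  0.57]), array([-0.01,  0.01,  0.01]), 0.0497)
grip (4.01, array([0.4214, 0.1091, 0.1223]), array([-0.18,  1.06,  2.62]), array([ 0.12, -0.02,  0.02]), 0.0175)
lift (4.59, array([0.421 , 0.109 , 0.1351]), array([ 0.63, -0.13, -1.44]), array([-0.01,  0.01, -0.02]), 0.0173)
up (6.39, array([0.4209, 0.109 , 0.2698]), array([-0.77, -0.35, -1.52]), array([0.01, 0.  , 0.08]), 0.0178)
236 ((418.4326477050781, 100.21821594238281), (46.31633758544922, 56.42249298095703), 72.84297180175781)
```

View pics/held.png

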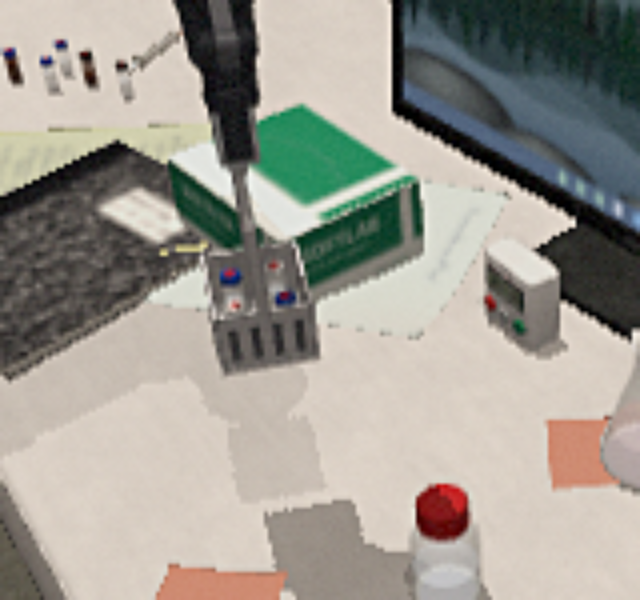

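The basket is held upright with a weight of about 1.5 N. Next I'll carry it over and thread the handle on the prong.

```bash
python3 - <<'E'
from h import *
o=down(.02)
ctrl.move_linear([.42,-.283,.27],vel=.15,rotation=o)
ctrl.move_linear([.42,-.283,.225],vel=.08)
hit=ctrl.move_linear([.529,-.2807,.225],vel=.05,threshold=5);ctrl.wait(.3)
s=ctrl.read_state();print(hit,s['clock'],s['tcp_pos'],s['contact_force'],s['opening'])
s,p,d=cam('side');q,e=cam('top')[1:]
W=world('top',e)
r=lambda p,u,v,w,h,k:cv2.resize(p[v:v+h,u:u+w],None,fx=k,fy=k,interpolation=cv2.INTER_CUBIC)
save('hook',np.hstack([r(p,340,200,110,140,4),r(q,415,140,80,140,4)[:, :320]]))
E
```

```text
False 12.6 [ 0.52893688 -0.28069071  0.22504019] [-0.14394841  0.78553271 -2.16889482] 0.017952752311476815
```

View pics/hook.png

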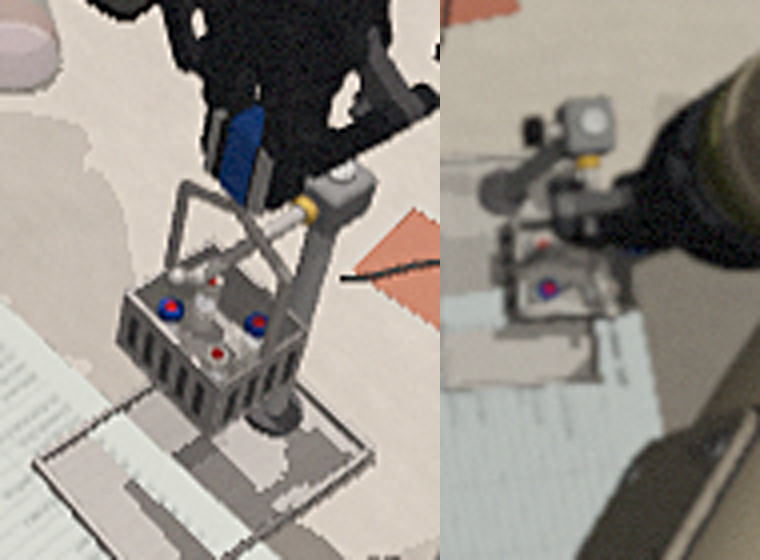

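The picture shows the prong through the handle opening, with its tip at crop (180,275) and the wire peak above it. I'll lower by feel, then do the closed-loop tug.

```bash
python3 - <<'E'
from h import *
def F(n=8):
    a=[]
    for _ in range(n): ctrl.wait(.02); a.append(ctrl.read_state()['contact_force'])
    return np.mean(a,0)
f0=F(20);print('base',f0.round(2))
p=ctrl.read_state()['tcp_pos'].copy();p[:]=[.529,-.2807,.225]
p[2]=.206;hit=ctrl.move_linear(p,vel=.02,threshold=4)
if not hit: 
    p[2]=.186;hit=ctrl.move_linear(p,vel=.008,threshold=3)
s=ctrl.read_state();p[2]=s['tcp_pos'][2];L=(F()-f0)[2];print(hit,s['clock'],p[2],'L',L)
if not hit: raise SystemExit
for i in range(20):
    if L>7.3: break
    p[2]-=.0004 if L<5.5 else .0002
    ctrl.move_linear(p,vel=.005);L=(F(5)-f0)[2];print(round(p[2],4),round(L,2),end='; ')
    if L>9.5: break
t=ctrl.read_state()['clock'];v=[]
while ctrl.read_state()['clock']<t+.6: v.append((F(4)-f0)[2])
print('\nhold',np.round(v,2),'lat',(F()-f0).round(2),ctrl.read_state()['clock'],ctrl.read_state()['tcp_pos'])
E
```

```text
base [-0.1  -0.01 -1.79]
True 15.3167 0.19833204758323164 L 4.814747313849458
0.1979 5.24; 0.1975 5.84; 0.1973 6.97; 0.1971 6.94; 0.1969 7.47; 
hold [8.08 7.6  7.78 7.72 7.44 7.37 7.45 6.66 7.74 7.66] lat [0.11 0.01 7.42] 18.0083 [ 0.52906185 -0.28075093  0.19718807]
```

The tug held at about 7.6 N for over 0.6 s. Now I'll ease off to about the basket's own weight, release and retreat upwards.

```bash
python3 - <<'E'
from h import *
def F(n=8):
    a=[]
    for _ in range(n): ctrl.wait(.02); a.append(ctrl.read_state()['contact_force'])
    return np.mean(a,0)[2]+1.79
p=np.array([.529,-.2807,ctrl.read_state()['tcp_pos'][2]])
for i in range(15):
    L=F();print(round(p[2],4),round(L,2),end='; ')
    if L<2.2: break
    p[2]+=.0003;ctrl.move_linear(p,vel=.005)
ctrl.set_gripper(.03);ctrl.wait(.3)
ctrl.set_gripper(.045)
q=p.copy();q[2]+=.09;print(ctrl.move_linear(q,vel=.06,threshold=6));ctrl.wait(1.5)
s=ctrl.read_state();print(s['clock'],s['tcp_pos'],s['contact_force'],s['opening'])
a=cam('side')[1:];b=cam('top')[1];ctrl.wait(.5);a2=cam('side')[1:]
print('moved px',np.sum(np.abs(a[0].astype(int)-a2[0]).max(-1)>60))
W=world('side',a2[1]).reshape(-1,3)
h=cv2.cvtColor(a2[0],cv2.COLOR_RGB2HSV).reshape(-1,3)
m=(h[:,0]>95)&(h[:,0]<130)&(h[:,1]>120)&(abs(W[:,0]-.53)<.04)&(abs(W[:,1]+.28)<.04)&(W[:,2]>.18);print('grip',m.sum(),W[m].min(0),W[m].max(0))
S=np.load('/tmp/side.npz')['p']
d=np.abs(S.astype(int)-a2[0]).max(-1)[150:260,275:360];print('bystander diff px',(d>60).sum())
r=lambda p,u,v,w,h,k:cv2.resize(p[v:v+h,u:u+w],None,fx=k,fy=k,interpolation=cv2.INTER_CUBIC)
save('end',r(a2[0],270,150,190,150,4))
E
```

```text
0.1972 7.48; 0.1975 7.18; 0.1978 6.35; 0.1981 5.31; 0.1984 4.37; 0.1987 3.91; 0.199 3.11; 0.1993 2.13; False
24.8583 [ 0.5290066  -0.28069174  0.28929861] [ 0.02148532 -0.04223576 -0.35113543] 0.0451833405444347
moved px 1
grip 324 [ 0.49035319 -0.31920705  0.2016356 ] [ 0.5416723  -0.24719538  0.58967391]
bystander diff px 0
```

View pics/end.png

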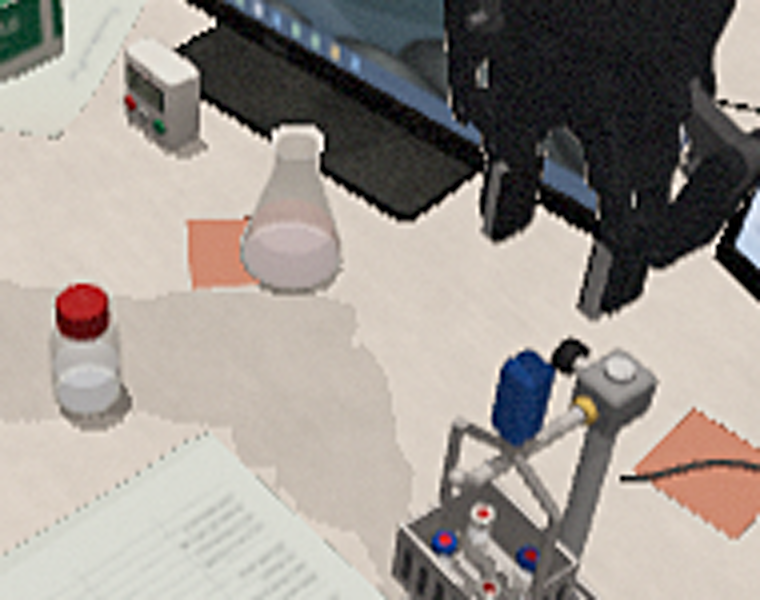

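The picture shows the basket hanging on the prong with its wire peak near crop (515,440), the gripper clear above and the bystanders in place. One numeric check of the tilt first, then I'll hand in.

```bash
python3 - <<'E'
from h import *
s,p,d=cam('side');W=world('side',d).reshape(-1,3);h=cv2.cvtColor(p,cv2.COLOR_RGB2HSV).reshape(-1,3)
m=(h[:,0]>95)&(h[:,0]<130)&(h[:,1]>120)&(abs(W[:,0]-.53)<.03)&(abs(W[:,1]+.28)<.025)&(W[:,2]>.195)&(W[:,2]<.237)
g=W[m];k=np.polyfit(g[:,2],g[:,:2],1);print(m.sum(),g.mean(0),'slope x,y per z',k[0],g.min(0),g.max(0))
if m.sum()>20 and np.abs(k[0]).max()<.2: ctrl.job_done();print('done',s['clock'])
E
```

```text
185 [ 0.52059146 -0.28540282  0.22049257] slope x,y per z [0.0083267  0.00450396] [ 0.51625405 -0.29085293  0.20144841] [ 0.53456162 -0.27453946  0.23689457]
the job is handed in; nothing more can be done
done 25.5083
```

The basket is hanging by its handle wire on the drip-stand hook. I handed the job in at about 25.5 s of the 58 s allowed; no verdict was reported.

- **Pick and hang:** I gripped the blue grip from above with 30 N, carried the basket over the bottle and threaded the handle over the prong tip without contact. The wire met the prong by feel at roughly 182 mm above the worktop. It hangs about 62 mm out from the post.
- **Tug:** The load on the hook, weight included, read 6.7–8.1 N for about 0.65 s, and no averaged reading went above 8.1 N. I then eased it to about 2 N before letting go.
- **Last checks:**
  - **Basket:** it hung upright (grip lean under 0.01 rad) and still, with 1 pixel changed between two frames 0.5 s apart.
  - **Bystanders:** the bottle, flask and timer area was unchanged from the first picture.
  - **Gripper:** it was about 90 mm above its release point, with almost no force on the tool.

No check failed. The first automatic measurement of the grip after release also picked up blue pixels from the monitor, so I repeated it with tighter limits.

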